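Set the stop of a bottle cradle and butt the bottle against it

ROBOT

A 6-joint arm with a two-finger parallel gripper is mounted at the origin on a cart in front of the work surface, level with it; the furniture and walls round the work are solid. World frame = base frame: x ahead of the robot, y to its left, z up, the work surface at z = 0. Lengths are in m, angles in rad, forces in N, time in s.
With the tool pointing down it reaches from about 0.325 to 0.925 m from the base axis. Payload 3.1 kg.
Tool frame: the origin (TCP) lies midway between the tips of the shut fingers; the grasp point (between the pads) lies 19 mm behind it; x points along the fingers, y is the direction in which the jaws open and shut, and the axes are right-handed (so a half turn about x gives the same grasp; the last joint's range is limited). The gripper opens to 85 mm and grips with 20 to 120 N. Pads are 22 mm wide; open, the fingers measure 114 mm over their backs; the gripper's body (76 mm by 85 mm) begins 54 mm behind the grasp point. The pads swing forward as they close: fully open they stand 13 mm farther back than shut.
Start: joints at [1.016, 0.217, 1.613, -0, 1.311, -0.112], TCP at [0.268, 0.565, 0.231] pointing down, gripper open.
Joint ranges: [-2.75, 2.75], [-0.78, 2.1], [0.31, 2.55], [-1.13, 4.27], [0.13, 2.63], [-2.58, 2.58]. Speed limits (rad/s): [2.79, 2.79, 3.14, 3.14, 3.14, 3.14].

INTERFACE

Orientations are given as a unit quaternion [w, x, y, z].
In Python, from workcell import sensors, eyes, order gives the robot as it stands.
- The arm moves only by the tool carry_out, never from a script. Its argument "steps" is a list of rows, each a list of 3 entries, a list of its own where there are three numbers: the finger opening in m, from 0 to 0.0854, then the shift along the world's x, y, z in m, then the turn, a rotation vector about the world's x, y, z in degrees. In form: [[claw, [x, y, z], [wx, wy, wz]], ...]. A call has 1 to 20 rows; each row shifts and turns the commanded pose from where the row before left it; what a row does not reach is not made up. A row lasts 1/10 s, in which the tool goes at most 50 mm and 8.59 degrees, less where a joint would pass 70% of its speed; a pose out of reach is approached as far as the arm can. A call with a gripper value outside its range is refused whole. The fingers move at their own pace and stop on an object; "grip_force" is the grip in N (left out, the last holds). Time passes only in rows, so rows that do not move let the fingers close. It gives the time, the measured TCP pose, the force and the opening at its end, in the units of the state.
- sensors.get_obs(): the state, without advancing time (a new reading comes with each control period).
- eyes.snapshot(name): name is "side" or "top" or "wrist"; returns a dict with "image" (420x560x3 uint8, red, green, blue), "range_z" (420x560 float32, m along the optical axis (not along the pixel's ray), 0 where there is no reading), "fx", "fy", "cx", "cy" (pixels), "origin" and "rotation" of the camera in the world; the wrist camera has in their place "tool_from_camera" (4x4, takes a point from camera to tool coordinates, whose origin is the TCP and whose axes are the tool frame's). Camera axes: x right, y down, z forward; pixel columns grow to the right and rows downward; lengths in m; the calibration is good to about 2 mm. A picture is of the moment at which its call begins: read the wrist's pose just before it.
- order.sign_off(): hands the job in, once; it reports no verdict.
The state is a dict: "time_s": time; "joints": joint angles; "joint_velocities": joint speeds; "joint_torque": joint torques, N m; "eef_pos": TCP position; "tcp_rot": TCP orientation; "ft_force": force on the tool from outside, world axes, zero at the start; "wrist_torque": the same for the moment, N m; "finger_gap": finger opening in m.
Only numpy, scipy, OpenCV 4.12 (cv2) and the standard library are available. Lean on these libraries where they do the work, as an engineer would, in place of code of your own. Each camera call takes 0.05 s, during which the arm holds its last target.

TASK

Set up the labelling cradle for the spray bottle that lies in it: with the fingertips, push the sliding stop along its rods towards the bottle, over the first notch, until it clicks into the middle one of its three notches. Then push the bottle along the rods until its foot rests against the stop, with the stop still in the middle notch. Only push: do not lift the bottle out of the cradle, leave the marker, the tape roll and the cup beside it alone, and finish clear of everything.

Things in the scene. Friction and masses are not known exactly. Their poses are not given: they have to be found in the camera images.
- cradle: Fixed metal cradle: bed plate 8 mm thick, x -70..50, y -215..215 mm. Two 10 mm steel rods run along its y at x = -18 and 18 mm (tops 23 mm above worktop, y -200..200); bottle and stop ride on them. At x = -56 mm stand six 8 mm pins, 25 mm high, in three pairs; the gap in a pair is a notch. Origin: bed centre at worktop height, z up. Turn (-0.15 to 0.45 rad) and place vary.
- stop (a joint): Position (m) of the stop along the cradle's +y, towards the bottle: 0 to 0.14. Notches at 0.045, 0.085 (middle), 0.125; starts at 0 to 0.025. Friction about 1.5 N. A sprung ball on its side must pass a pin 8 mm before and after each notch centre: the push rises to 6 to 12 N, then the force dips, the stop pulls itself the last few mm into the notch and is held there against about 5 N.
- stop_face (a point): Point on the stop's face towards the bottle (+y face), mid width, 45 mm above the worktop, axes parallel to the cradle's; at joint value 0 it is at cradle y = -155 mm. The stop is a black upright plate, 70 mm wide across the rods, 20 mm thick along them, from 24 to 78 mm above the worktop.
- stop_back (a point): Point on the stop plate's other face, the one to push (20 mm behind stop_face), mid width, 55 mm above the worktop, axes parallel to the cradle's. Below it an aluminium saddle, under 26 mm high, reaches 14 mm out behind the plate.
- middle_notch (a point): Fixed point of the cradle between the two pins of the middle notch, 18 mm above the worktop. When the stop sits in this notch, the middle of its plate's thickness is level with this point along the cradle's y.
- bottle: White spray bottle, 201 mm long, 54 mm thick, 0.2 kg, lying on the rods. Origin: centre of its foot, 44 mm above the worktop; its z axis runs to the head, along the cradle's +y; the foot faces the stop. The head, 36 mm wide, ends 201 mm from the foot, 27 to 62 mm above the worktop. Starts 30 to 65 mm short of touching a stop in the middle notch. Slides with 1 to 2 N.
- marker: Bystander: black and white marker pen, 135 mm long, 17 mm thick, lying on the worktop on the cradle's -x side. Origin: centre of its underside.
- tape_roll: Bystander: brown tape roll, 92 mm across, 48 mm high, lying flat on the cradle's +x side. Origin: centre of its underside.
- cup: Bystander: grey measuring cup, 66 mm across, 89 mm high, standing on the cradle's +x side. Origin: centre of its underside.

How it is judged:
By the outcome, as a careful person would: the job done as asked, in the order asked, and still so for the second after the job is handed in, with the robot touching nothing.
It also fails if it takes over 58 s, if anything falls off the work surface, if the arm or the gripper's body presses on something with over 40 N, if the wrist force passes 120 N, or if a joint passes its speed limit or range.

## Working session

There is one attempt and no reset: what is moved stays moved. The work goes in short steps, Python scripts to look and compute and a tool call to move; the robot and the scene stay as the last step left them, time stands still between calls to the robot, and variables do not carry over. Pictures are saved under pics/ and viewed, and the job is handed in when it is done.

Besides the shell and the picture viewer there is one more tool, called after "Emit:" by a JSON object that holds its "fn" and its "kwargs", one argument or row to a line. carry_out: Moves the arm, as the interface text tells. Its arguments: {"type":"object","properties":{"steps":{"type":"array","items":{"type":"array"}},"grip_force":{"type":"number"}},"required":["steps"]}

```bash
mkdir -p pics; python3 - <<'E'
from workcell import sensors, eyes
import cv2,numpy as np,pickle
print(sensors.get_obs())
for n in ["top","side"]:
    s=eyes.snapshot(n); pickle.dump(s,open(f"{n}0.pkl","wb"))
    cv2.imwrite(f"pics/{n}0.png",s["image"][:,:,::-1])
    print(n,s["fx"],s["fy"],s["cx"],s["cy"],s["origin"],s["rotation"])
E
```

```text
{'time_s': 0.0, 'joints': array([ 1.01581745e+00,  2.17761071e-01,  1.61494042e+00, -5.03422068e-05,
        1.31129920e+00, -1.12232372e-01]), 'joint_velocities': array([-0.00123751,  0.0001212 , -0.00101353,  0.00144638, -0.00080478,
       -0.00015588]), 'joint_torque': array([-1.04068215e-03, -3.96829891e+01, -3.03856909e+01, -1.84240862e-04,
        9.74177092e-03, -4.68805069e-06]), 'eef_pos': array([0.26734033, 0.56402833, 0.2299607 ]), 'tcp_rot': array([ 0.68958912,  0.15444448,  0.69011419, -0.15606461]), 'ft_force': array([0.01059698, 0.29249245, 0.39043807]), 'wrist_torque': array([ 0.01990099,  0.03580156, -0.01923006]), 'finger_gap': 0.08557136582110028}
top 433.89891834011524 433.89891834011524 277.6327423622066 208.73437043695935 [ 0.50228742 -0.09479506  0.9042766 ] [ 0.02951846 -0.69946373  0.71397266 -0.01105436]
side 457.5074299101056 457.5074299101056 283.0907214519212 201.34576537572468 [ 0.35211897 -0.79495128  0.53470854] [-0.47494782  0.86721345 -0.13677294  0.06048613]
```

View pics/top0.png

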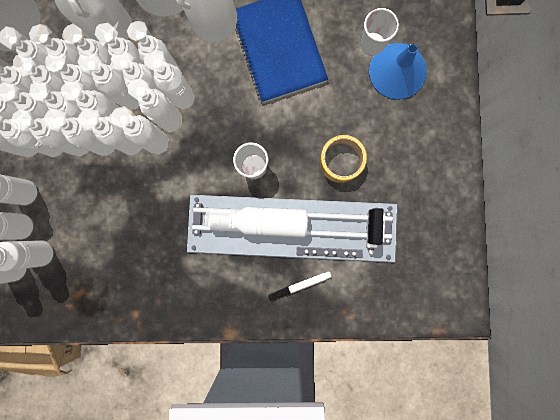

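View pics/side0.png

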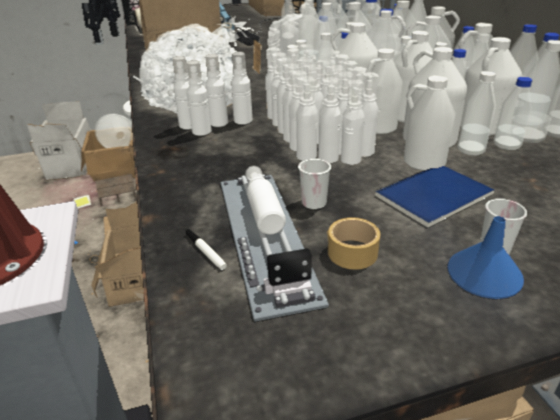

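```bash
cat > h.py <<'E'
import numpy as np,pickle,cv2
from scipy.spatial.transform import Rotation as R
def cloud(s):
    z=s["range_z"]; h,w=z.shape; v,u=np.mgrid[:h,:w]
    P=np.dstack([(u-s["cx"])/s["fx"]*z,(v-s["cy"])/s["fy"]*z,z])
    q=np.array(s["rotation"]).ravel()
    M=R.from_quat(q[[1,2,3,0]]).as_matrix() if q.size==4 else q.reshape(3,3)
    return P@M.T+np.array(s["origin"])
def proj(s,X):
    q=np.array(s["rotation"]); M=R.from_quat(q[[1,2,3,0]]).as_matrix()
    p=(np.atleast_2d(X)-s["origin"])@M
    return np.c_[p[:,0]/p[:,2]*s["fx"]+s["cx"],p[:,1]/p[:,2]*s["fy"]+s["cy"]]
E
python3 - <<'E'
from h import *
for n in ["top","side"]:
    s=pickle.load(open(n+"0.pkl","rb")); C=cloud(s); im=s["image"].astype(int)
    print(n)
    if n=="top":
        for (u,v) in [(188,195),(396,205),(395,262),(187,251),(250,250),(376,210),(376,245),(300,222),(350,300),(220,225)]: print(u,v,C[v,u].round(4),im[v,u])
    # table height
    m=(C[...,0]>.2)&(C[...,0]<.7)&(abs(C[...,1])<.4)&(s["range_z"]>0)
    print("table z",np.median(C[...,2][m&(abs(C[...,2])<.02)]))
    hist=np.histogram(C[...,2][m],bins=np.arange(-.02,.1,.004)); print(hist[0])
E
```

```text
top
188 195 [0.5874 0.1161 0.0009] [116 106 102]
396 205 [ 0.5564 -0.3147  0.0107] [212 220 232]
395 262 [ 4.395e-01 -3.112e-01 -3.000e-04] [82 77 75]
187 251 [0.4705 0.1167 0.011 ] [211 218 229]
250 250 [ 0.4701 -0.0133  0.0094] [206 211 223]
376 210 [ 0.5437 -0.2604  0.0769] [43 46 49]
376 245 [ 0.476  -0.2679  0.0279] [208 201 207]
300 222 [ 0.524  -0.1159  0.0725] [255 255 255]
350 300 [ 0.364  -0.2163  0.0029] [102  96  90]
220 225 [0.5216 0.04   0.0595] [211 211 212]
table z 0.000654869847487527
[    0     0     0   230 25244 35741  4111  4259   702   575   950   340
   141   127   119   128   447   325   281   400   625   563   807   300
   383   103   136   217    78]
side
table z 0.000305822016832491
[    0     0     0     3 18633 22144  2337  2768   774   696   823   658
   396   392   397   422   648   363   304   372   476   463   662   293
   479   154   156   148    60]
```

```bash
python3 - <<'E'
from h import *
for n in ["top","side"]:
    s=pickle.load(open(n+"0.pkl","rb")); C=cloud(s); im=s["image"].astype(int)
    m=(C[...,2]>.005)&(C[...,2]<.012)&(C[...,0]>.38)&(C[...,0]<.65)&(C[...,1]>-.4)&(C[...,1]<.2)&(im.min(2)>120)
    m&=(im[...,2]>im[...,0]+5)
    mm=m.astype(np.uint8); mm=cv2.morphologyEx(mm,cv2.MORPH_OPEN,np.ones((3,3)))
    k,l,st,_=cv2.connectedComponentsWithStats(cv2.dilate(mm,np.ones((9,9))))
    b=1+np.argmax(st[1:,4]); m=(l==b)&(mm>0)
    P=C[m][:,:2].astype(np.float32)
    r=cv2.minAreaRect(P*1000); print(n,len(P),r, cv2.boxPoints(r).round(1).tolist())
    # robust: direction by percentiles
    best=None
    for a in np.arange(-.3,.6,.002):
        x=P@[np.cos(a),np.sin(a)]; y=P@[-np.sin(a),np.cos(a)]
        q=lambda t:np.percentile(t,[.7,99.3])
        A=np.ptp(q(x))*np.ptp(q(y))
        if best is None or A<best[0]: best=(A,a,q(x),q(y))
    A,a,x,y=best; c=np.array([np.cos(a),np.sin(a)])*x.mean()+np.array([-np.sin(a),np.cos(a)])*y.mean()
    print("a",a,np.ptp(x),np.ptp(y),"plate centre",c)
    # origin = plate centre + 10mm along +x
    o=c+.01*np.array([np.cos(a),np.sin(a)]); print("o",o)
    T=R.from_euler('z',a).as_matrix(); L=(C-np.r_[o,0])@T
    np.save(n+"_L.npy",L)
    z=L[...,2]
    g=(abs(L[...,0])<.04)&(abs(L[...,1])<.21)
    for lo,hi in [(.065,.085)]:
        k=g&(z>lo)&(z<hi)&(im.max(2)<100); print("stop top",L[k].min(0),L[k].max(0),np.percentile(L[k],[2,50,98],axis=0),k.sum())
    k=g&(z>.03)&(z<.085)&(im.min(2)>140)&(L[...,1]>-.11)
    print("bottle",k.sum(),np.percentile(L[k],[.5,2,50,98,99.5],axis=0).round(4).tolist())
    k=(abs(L[...,0]+.056)<.012)&(abs(L[...,1])<.21)&(z>.018)&(z<.032)
    print("pins y",np.histogram(L[k][:,1],bins=np.arange(-.2,.1,.004)),"x",np.median(L[k][:,0]))
E
```

```text
top 5141 ((514.7323608398438, -99.07279968261719), (428.9881896972656, 119.56396484375), 86.19071960449219) [[440.79998779296875, -309.1000061035156], [560.0999755859375, -317.1000061035156], [588.5999755859375, 111.0], [469.29998779296875, 118.9000015258789]]
a -0.06199999999999978 0.11817013481030642 0.42503885215471815 plate centre [ 0.51479392 -0.09884435]
o [ 0.52477471 -0.09946395]
stop top [-0.03570604 -0.17316741  0.06522236] [ 0.03282531 -0.15274392  0.08193244] [[-0.03386518 -0.17221417  0.06798341]
 [-0.00304258 -0.16154176  0.0774832 ]
 [ 0.03072084 -0.15292336  0.08038374]] 403
bottle 2432 [[-0.0265, -0.0285, 0.0468], [-0.0251, -0.0257, 0.0495], [-0.0003, 0.0573, 0.0648], [0.0248, 0.164, 0.0733], [0.0263, 0.1684, 0.0742]]
pins y (array([ 0,  0,  0,  0,  0,  0,  0,  0,  8, 12,  7,  0,  0,  0,  0,  0,  0,
        6,  8,  0,  0,  7,  7,  0,  0,  0,  0,  7,  7,  0,  0,  6,  7,  0,
        0,  0,  0,  5,  8,  0,  0,  4,  8,  0,  0,  0,  0,  0,  0,  0,  0,
        0,  0,  0,  0,  0,  0,  0,  0,  0,  0,  0,  0,  0,  0,  0,  0,  0,
        0,  0,  0,  0,  0,  0,  0]), array([-2.
[... 3283 characters left out ...]

       -4.00000000e-02, -3.60000000e-02, -3.20000000e-02, -2.80000000e-02,
       -2.40000000e-02, -2.00000000e-02, -1.60000000e-02, -1.20000000e-02,
       -8.00000000e-03, -4.00000000e-03,  1.66533454e-16,  4.00000000e-03,
        8.00000000e-03,  1.20000000e-02,  1.60000000e-02,  2.00000000e-02,
        2.40000000e-02,  2.80000000e-02,  3.20000000e-02,  3.60000000e-02,
        4.00000000e-02,  4.40000000e-02,  4.80000000e-02,  5.20000000e-02,
        5.60000000e-02,  6.00000000e-02,  6.40000000e-02,  6.80000000e-02,
        7.20000000e-02,  7.60000000e-02,  8.00000000e-02,  8.40000000e-02,
        8.80000000e-02,  9.20000000e-02,  9.60000000e-02,  1.00000000e-01])) x -0.05458089458743739
```

```bash
cat >> h.py <<'E'
a=-0.0664; O=np.array([.5248,-.0998,0]); T=R.from_euler('z',a).as_matrix()
def toL(X): return (np.asarray(X)-O)@T
def toW(X): return np.asarray(X)@T.T+O
def pose(o):
    q=o["tcp_rot"]; return R.from_quat(np.array(q)[[1,2,3,0]]).as_matrix()
E
python3 - <<'E'
from h import *
from workcell import sensors
o=sensors.get_obs(); print(pose(o).round(3)); 
for n in ["top","side"]:
    s=pickle.load(open(n+"0.pkl","rb")); C=cloud(s); im=s["image"].astype(int);ok=s["range_z"]>0
    # heights map in world 0.1 cells
    print(n)
    for x in np.arange(.2,.8,.1):
        row=[]
        for y in np.arange(.7,-.5,-.1):
            k=ok&(abs(C[...,0]-x)<.05)&(abs(C[...,1]-y)<.05); row.append(round(float(np.percentile(C[k][:,2],99)),2) if k.sum()>5 else None)
        print(round(x,1),row)
    L=toL(C)
    if n=="top":
        for y in np.arange(.14,.22,.005):
            k=ok&(abs(L[...,0])<.04)&(abs(L[...,1]-y)<.0025); print(round(y,3),L[k][:,2].max().round(3), end=" ")
        for y in np.arange(-.21,-.14,.005):
            k=ok&(abs(L[...,0])<.04)&(abs(L[...,1]-y)<.0025); print(round(y,3),L[k][:,2].max().round(3), end=" ")
    for nm,r in [("stop",(im.max(2)<100)&(L[...,2]>.06)),("bot",(im.min(2)>140)&(L[...,2]>.03)&(L[...,1]>-.11))]:
        k=ok&r&(abs(L[...,0])<.04)&(abs(L[...,1])<.2); print(nm,np.percentile(L[k],[1,50,99],axis=0).round(4).tolist())
    k=ok&(abs(L[...,0]+.056)<.012)&(abs(L[...,1])<.21)&(L[...,2]>.018)&(L[...,2]<.032)
    for y in [-.128,-.112,-.088,-.072,-.048,-.032]:
        kk=k&(abs(L[...,1]-y)<.008); print(L[kk][:,:2].mean(0).round(4),end=" ")
E
```

```text
[[-0.001  0.428  0.904]
 [-0.002  0.904 -0.428]
 [-1.    -0.002 -0.   ]]
top
0.2 [None, None, None, None, None, -0.0, 0.0, 0.0, 0.0, -0.0, None, None]
0.3 [None, None, 0.0, 0.0, 0.0, 0.0, 0.0, 0.0, 0.0, 0.0, 0.0, 0.0]
0.4 [None, None, 0.08, 0.12, 0.0, 0.0, 0.0, 0.0, 0.02, 0.02, 0.01, 0.0]
0.5 [None, None, 0.1, 0.15, 0.0, 0.0, 0.06, 0.07, 0.07, 0.03, 0.08, 0.0]
0.6 [None, None, 0.09, 0.12, 0.0, 0.0, 0.02, 0.09, 0.06, 0.05, 0.01, 0.0]
0.7 [None, None, 0.09, 0.21, 0.21, 0.2, 0.2, 0.09, 0.0, 0.05, 0.0, 0.0]
0.8 [None, None, None, 0.21, 0.21, 0.21, 0.2, 0.01, 0.02, 0.01, 0.11, 0.05]
0.14 0.065 0.145 0.065 0.15 0.066 0.155 0.065 0.16 0.065 0.165 0.066 0.17 0.063 0.175 0.024 0.18 0.027 0.185 0.026 0.19 0.026 0.195 0.027 0.2 0.026 0.205 0.021 0.21 0.014 0.215 0.011 -0.21 0.012 -0.205 0.019 -0.2 0.027 -0.195 0.025 -0.19 0.026 -0.185 0.029 -0.18 0.01 -0.175 0.075 -0.17 0.08 -0.165 0.082 -0.16 0.081 -0.155 0.081 -0.15 0.076 -0.145 0.027 stop [[-0.0347, -0.1724, 0.0609], [-0.0011, -0.1606, 0.0774], [0.0318, -0.1525, 0.0806]]
bot [[-0.0261, -0.0273, 0.048], [-0.0006, 0.0577, 0.0648], [0.0256, 0.1
[... 213 characters left out ...]
.13, 0.34, 0.35, 0.0, 0.0, 0.0, 0.0, 0.0, 0.0, 0.0, 0.0, 0.0]
0.4 [0.18, 0.13, 0.2, 0.12, 0.0, 0.0, 0.0, 0.0, 0.02, 0.02, 0.01, 0.0]
0.5 [0.2, 0.17, 0.2, 0.2, 0.0, 0.0, 0.06, 0.07, 0.07, 0.02, 0.08, 0.0]
0.6 [0.25, 0.25, 0.2, 0.2, 0.0, 0.0, 0.02, 0.09, 0.09, 0.05, 0.02, 0.0]
0.7 [0.21, 0.24, 0.2, 0.2, 0.2, 0.2, 0.2, 0.09, 0.09, 0.05, 0.03, 0.0]
0.8 [None, 0.18, 0.2, 0.2, 0.2, 0.2, 0.2, 0.01, 0.01, 0.01, 0.11, 0.05]
stop [[-0.0345, -0.1748, 0.0606], [-0.0017, -0.1713, 0.0758], [0.0334, -0.1554, 0.0796]]
bot [[-0.026, -0.0308, 0.0317], [-0.0036, 0.0121, 0.0626], [0.0248, 0.1606, 0.0724]]
[-0.0557 -0.1298] [-0.0556 -0.1142] [-0.0552 -0.0905] [-0.0559 -0.0746] [-0.056  -0.0509] [-0.0553 -0.0345]
```

Emit:
{"fn": "carry_out", "kwargs": {
  "steps": [
    [0, [0.01, -0.04, 0], [0, 0, 0]],
    [0, [0.012, -0.044, 0], [0, 0, 0]],
    [0, [0.012, -0.044, 0], [0, 0, -6]],
    [0, [0.012, -0.044, 0], [0, 0, -7]],
    [0, [0.012, -0.044, 0], [0, 0, -7]],
    [0, [0.012, -0.044, 0], [0, 0, -7]],
    [0, [0.012, -0.044, 0], [0, 0, -7]],
    [0, [0.012, -0.044, 0], [0, 0, -7]],
    [0, [0.012, -0.044, 0], [0, 0, -7]],
    [0, [0.012, -0.044, 0], [0, 0, -7]],
    [0, [0.012, -0.044, 0], [0, 0, -7]],
    [0, [0.012, -0.044, 0], [0, 0, -6.5]],
    [0, [0.012, -0.044, 0], [0, 0, 0]],
    [0, [0.012, -0.044, 0], [0, 0, 0]],
    [0, [0.012, -0.044, 0], [0, 0, 0]],
    [0, [0.012, -0.044, 0], [0, 0, 0]],
    [0, [0.012, -0.044, 0], [0, 0, 0]],
    [0, [0.012, -0.044, 0], [0, 0, 0]],
    [0, [0.012, -0.044, 0], [0, 0, 0]],
    [0, [0.018, -0.036, 0], [0, 0, 0]]
  ]
}}

```text
time_s: 2.1
eef_pos: [0.5112, -0.3056, 0.2306]
tcp_rot: [-0.482, -0.517, -0.483, 0.517]
ft_force: [-0.2, 0.8, 0.7]
finger_gap: -0.0002
```

Emit:
{"fn": "carry_out", "kwargs": {
  "steps": [
    [0, [0, 0, -0.02], [0, 0, 0]],
    [0, [0, 0, -0.03], [0, 0, 0]],
    [0, [0, 0, -0.03], [0, 0, 0]],
    [0, [0, 0, -0.03], [0, 0, 0]],
    [0, [0, 0, -0.03], [0, 0, 0]],
    [0, [0, 0, -0.02], [0, 0, 0]],
    [0, [0, 0, -0.014], [0, 0, 0]],
    [0, [0, 0, -0.008], [0, 0, 0]],
    [0, [0, 0, 0], [0, 0, 0]]
  ]
}}

```text
time_s: 3.0
eef_pos: [0.5111, -0.3028, 0.0482]
tcp_rot: [-0.482, -0.516, -0.484, 0.517]
ft_force: [0.4, 0.1, 0.0]
finger_gap: -0.0
```

```bash
python3 - <<'E'
from h import *
from workcell import sensors,eyes
o=sensors.get_obs(); print(pose(o).round(3),toL(o["eef_pos"]),o["ft_force"],o["joints"])
s=eyes.snapshot("side"); cv2.imwrite("pics/side1.png",cv2.resize(s["image"][150:350,180:380,::-1],(600,600)))
E
```

```text
[[-0.002  0.998 -0.067]
 [ 0.001 -0.067 -0.998]
 [-1.    -0.002 -0.001]] [-1.68673451e-04 -2.03443119e-01  4.82458167e-02] [0.4396596  0.13051228 0.01703308] [-6.52874513e-01  3.70810638e-01  1.79925182e+00 -5.67292960e-05
  9.73631925e-01 -5.85296540e-01]
```

View pics/side1.png

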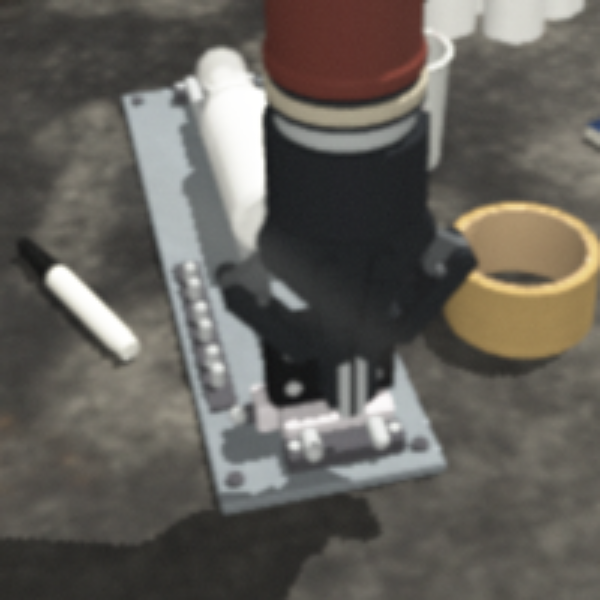

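Emit:
{"fn": "carry_out", "kwargs": {
  "steps": [
    [0, [0.0003, 0.005, 0], [0, 0, 0]],
    [0, [0.0003, 0.005, 0], [0, 0, 0]],
    [0, [0.0003, 0.005, 0], [0, 0, 0]],
    [0, [0.0002, 0.003, 0], [0, 0, 0]],
    [0, [0.0001, 0.002, 0], [0, 0, 0]],
    [0, [0.0001, 0.002, 0], [0, 0, 0]],
    [0, [0, 0, 0], [0, 0, 0]]
  ]
}}

```text
time_s: 3.75
eef_pos: [0.5134, -0.2813, 0.0496]
tcp_rot: [0.483, 0.517, 0.483, -0.517]
ft_force: [1.1, -1.8, 1.0]
finger_gap: -0.0001
```

Emit:
{"fn": "carry_out", "kwargs": {
  "steps": [
    [0, [0.0002, 0.003, 0], [0, 0, 0]],
    [0, [0.0002, 0.003, 0], [0, 0, 0]],
    [0, [0.0002, 0.003, 0], [0, 0, 0]],
    [0, [0.0002, 0.003, 0], [0, 0, 0]],
    [0, [0.0002, 0.003, 0], [0, 0, 0]],
    [0, [0.0002, 0.003, 0], [0, 0, 0]],
    [0, [0.0002, 0.003, 0], [0, 0, 0]],
    [0, [0.0002, 0.003, 0], [0, 0, 0]]
  ]
}}

```text
time_s: 4.55
eef_pos: [0.5149, -0.257, 0.0494]
tcp_rot: [0.483, 0.517, 0.483, -0.517]
ft_force: [1.1, -1.5, 0.9]
finger_gap: -0.0
```

```bash
cat > look.py <<'E'
import sys
from h import *
from workcell import sensors,eyes
o=sensors.get_obs(); print(o["time_s"],"tcpL",toL(o["eef_pos"]).round(4),"fL",(o["ft_force"]@T).round(2))
n=sys.argv[1]
for c in ["top","side"]:
    s=eyes.snapshot(c); C=cloud(s); L=toL(C); im=s["image"].astype(int); ok=s["range_z"]>0
    if c=="top": cv2.imwrite(f"pics/top{n}.png",cv2.resize(s["image"][170:290,170:420,::-1],(750,360)))
    else: cv2.imwrite(f"pics/side{n}.png",cv2.resize(s["image"][150:350,180:380,::-1],(600,600)))
    k=ok&(im.min(2)>140)&(L[...,2]>.03)&(L[...,1]>-.11)&(abs(L[...,0])<.03)&(L[...,2]<.08)&(abs(L[...,1])<.2)
    print(c,"bot",np.percentile(L[k],[1,99],axis=0).round(4).tolist())
    k=ok&(im.max(2)<100)&(L[...,2]>.05)&(L[...,2]<.085)&(abs(L[...,0])<.04)&(abs(L[...,1])<.2)
    if k.sum()>5: print(c,"stop",k.sum(),np.percentile(L[k],[1,50,99],axis=0).round(4).tolist())
E
python3 look.py 2
```

```text
4.55 tcpL [ 0.0005 -0.1575  0.0494] fL [ 1.19 -1.44  0.91]
top bot [[-0.0261, -0.0273, 0.0479], [0.0258, 0.1671, 0.0735]]
top stop 146 [[-0.0148, -0.1383, 0.0512], [0.0168, -0.1274, 0.0761], [0.0324, -0.125, 0.0811]]
side bot [[-0.0262, -0.0286, 0.0333], [0.0112, 0.1648, 0.072]]
side stop 440 [[-0.0346, -0.1677, 0.0503], [-0.0118, -0.1457, 0.0667], [0.0329, -0.1313, 0.0833]]
```

View pics/top2.png

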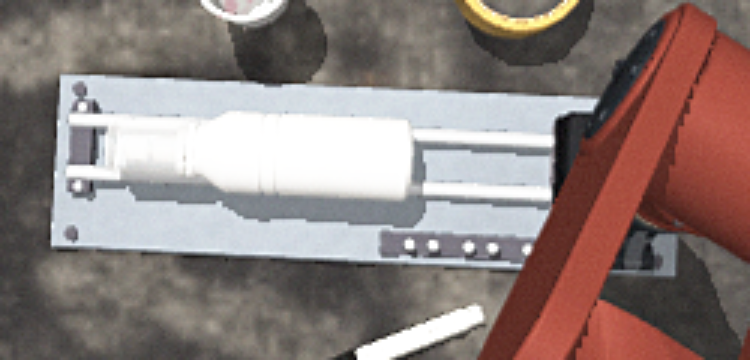

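View pics/side2.png

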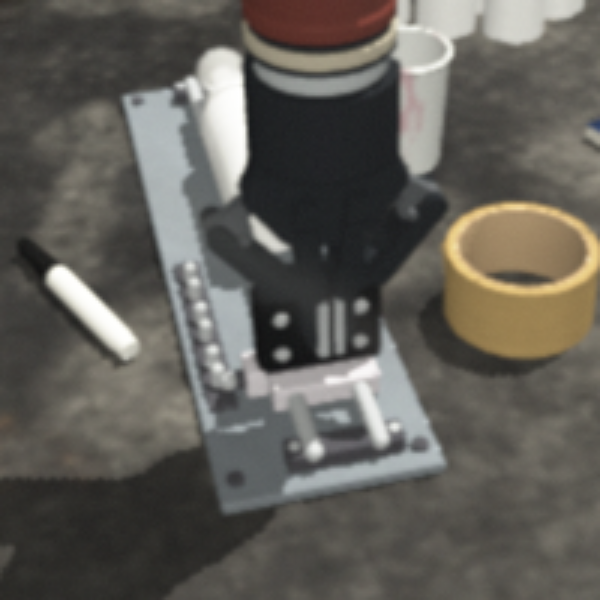

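Emit:
{"fn": "carry_out", "kwargs": {
  "steps": [
    [0, [0.0002, 0.003, 0], [0, 0, 0]],
    [0, [0.0002, 0.003, 0], [0, 0, 0]],
    [0, [0.0001, 0.002, 0], [0, 0, 0]]
  ]
}}

```text
time_s: 4.95
eef_pos: [0.5148, -0.2554, 0.0494]
tcp_rot: [-0.487, -0.513, -0.48, 0.519]
ft_force: [-3.1, -19.9, -5.6]
finger_gap: -0.0001
```

Emit:
{"fn": "carry_out", "kwargs": {
  "steps": [
    [0, [0.0001, 0.002, 0], [0, 0, 0]],
    [0, [0.0001, 0.002, 0], [0, 0, 0]]
  ]
}}

```text
time_s: 5.15
eef_pos: [0.5152, -0.2475, 0.0492]
tcp_rot: [-0.484, -0.516, -0.482, 0.517]
ft_force: [1.4, -3.4, -0.1]
finger_gap: -0.0001
```

Emit:
{"fn": "carry_out", "kwargs": {
  "steps": [
    [0, [0.0001, 0.002, 0], [0, 0, 0]],
    [0, [0.0001, 0.002, 0], [0, 0, 0]]
  ]
}}

```text
time_s: 5.35
eef_pos: [0.5153, -0.2409, 0.049]
tcp_rot: [0.482, 0.517, 0.483, -0.517]
ft_force: [-0.0, -2.0, 0.2]
finger_gap: -0.0
```

Emit:
{"fn": "carry_out", "kwargs": {
  "steps": [
    [0, [0.0001, 0.002, 0], [0, 0, 0]],
    [0, [0.0001, 0.002, 0], [0, 0, 0]]
  ]
}}

```text
time_s: 5.55
eef_pos: [0.5155, -0.2398, 0.0492]
tcp_rot: [-0.485, -0.514, -0.482, 0.518]
ft_force: [-1.2, -14.6, -4.0]
finger_gap: 0.0001
```

Emit:
{"fn": "carry_out", "kwargs": {
  "steps": [
    [0, [0.0001, 0.002, 0], [0, 0, 0]],
    [0, [0.0001, 0.002, 0], [0, 0, 0]]
  ]
}}

```text
time_s: 5.75
eef_pos: [0.5156, -0.2382, 0.0493]
tcp_rot: [-0.486, -0.513, -0.481, 0.518]
ft_force: [-1.9, -13.6, -4.7]
finger_gap: 0.0001
```

Emit:
{"fn": "carry_out", "kwargs": {
  "steps": [
    [0, [0.0001, 0.002, 0], [0, 0, 0]],
    [0, [0.0001, 0.002, 0], [0, 0, 0]]
  ]
}}

```text
time_s: 5.95
eef_pos: [0.5161, -0.2301, 0.0491]
tcp_rot: [-0.483, -0.516, -0.482, 0.517]
ft_force: [1.0, -2.6, -0.6]
finger_gap: 0.0
```

Emit:
{"fn": "carry_out", "kwargs": {
  "steps": [
    [0, [0.0001, 0.002, 0], [0, 0, 0]],
    [0, [0.0001, 0.002, 0], [0, 0, 0]],
    [0, [0.0001, 0.002, 0], [0, 0, 0]],
    [0, [0.0001, 0.002, 0], [0, 0, 0]],
    [0, [0.0001, 0.002, 0], [0, 0, 0]]
  ]
}}

```text
time_s: 6.45
eef_pos: [0.5165, -0.2187, 0.0491]
tcp_rot: [-0.483, -0.516, -0.483, 0.517]
ft_force: [0.5, -2.6, -0.8]
finger_gap: -0.0005
```

Emit:
{"fn": "carry_out", "kwargs": {
  "steps": [
    [0, [0.0001, 0.001, 0], [0, 0, 0]],
    [0, [0.0001, 0.001, 0], [0, 0, 0]]
  ]
}}

```text
time_s: 6.65
eef_pos: [0.5166, -0.217, 0.0491]
tcp_rot: [-0.483, -0.516, -0.483, 0.517]
ft_force: [-0.8, -1.9, -1.0]
finger_gap: -0.0
```

Emit:
{"fn": "carry_out", "kwargs": {
  "steps": [
    [0, [0.0001, 0.001, 0], [0, 0, 0]],
    [0, [0.0001, 0.001, 0], [0, 0, 0]]
  ]
}}

```text
time_s: 6.85
eef_pos: [0.5167, -0.2163, 0.0492]
tcp_rot: [-0.483, -0.516, -0.483, 0.517]
ft_force: [-1.8, -7.2, -2.5]
finger_gap: -0.0003
```

Emit:
{"fn": "carry_out", "kwargs": {
  "steps": [
    [0, [0.0001, 0.001, 0], [0, 0, 0]],
    [0, [0, 0, 0], [0, 0, 0]]
  ]
}}

```text
time_s: 7.05
eef_pos: [0.5167, -0.2161, 0.0492]
tcp_rot: [-0.484, -0.515, -0.482, 0.517]
ft_force: [-2.0, -7.3, -1.7]
finger_gap: -0.0002
```

Emit:
{"fn": "carry_out", "kwargs": {
  "steps": [
    [0, [0.0001, 0.001, 0], [0, 0, 0]],
    [0, [0, 0, 0], [0, 0, 0]]
  ]
}}

```text
time_s: 7.25
eef_pos: [0.5167, -0.216, 0.0492]
tcp_rot: [-0.484, -0.515, -0.482, 0.518]
ft_force: [-3.0, -11.0, -3.1]
finger_gap: 0.0001
```

Emit:
{"fn": "carry_out", "kwargs": {
  "steps": [
    [0, [0.0001, 0.001, 0], [0, 0, 0]],
    [0, [0, 0, 0], [0, 0, 0]]
  ]
}}

```text
time_s: 7.45
eef_pos: [0.5168, -0.2158, 0.0493]
tcp_rot: [-0.485, -0.514, -0.482, 0.518]
ft_force: [-2.0, -11.6, -3.4]
finger_gap: -0.0
```

Emit:
{"fn": "carry_out", "kwargs": {
  "steps": [
    [0, [0, 0.0005, 0], [0, 0, 0]],
    [0, [0, 0, 0], [0, 0, 0]]
  ]
}}

```text
time_s: 7.65
eef_pos: [0.5168, -0.2158, 0.0493]
tcp_rot: [-0.485, -0.514, -0.481, 0.518]
ft_force: [-2.0, -13.1, -5.4]
finger_gap: -0.0005
```

Emit:
{"fn": "carry_out", "kwargs": {
  "steps": [
    [0, [0, 0.001, 0], [0, 0, 0]],
    [0, [0, 0, 0], [0, 0, 0]]
  ]
}}

```text
time_s: 7.85
eef_pos: [0.5168, -0.2157, 0.0493]
tcp_rot: [-0.486, -0.514, -0.481, 0.518]
ft_force: [-3.0, -15.8, -5.5]
finger_gap: 0.0001
```

Emit:
{"fn": "carry_out", "kwargs": {
  "steps": [
    [0, [0, 0.0005, 0], [0, 0, 0]],
    [0, [0, 0, 0], [0, 0, 0]]
  ]
}}

```text
time_s: 8.05
eef_pos: [0.5168, -0.2157, 0.0493]
tcp_rot: [-0.486, -0.514, -0.481, 0.519]
ft_force: [-3.3, -16.5, -5.6]
finger_gap: -0.0002
```

Emit:
{"fn": "carry_out", "kwargs": {
  "steps": [
    [0, [0, 0.001, 0], [0, 0, 0]],
    [0, [0, 0, 0], [0, 0, 0]]
  ]
}}

```text
time_s: 8.25
eef_pos: [0.5169, -0.2137, 0.0493]
tcp_rot: [-0.485, -0.515, -0.481, 0.518]
ft_force: [-1.8, -11.4, -4.1]
finger_gap: 0.0003
```

```bash
python3 look.py 3
```

```text
8.25 tcpL [-0.0003 -0.1141  0.0493] fL [ -1.01 -11.46  -4.14]
top bot [[-0.0261, -0.0273, 0.048], [0.0256, 0.1666, 0.0735]]
top stop 10 [[-0.0342, -0.1008, 0.0756], [-0.0321, -0.0986, 0.0769], [-0.0285, -0.0953, 0.0792]]
side bot [[-0.026, -0.1037, 0.0415], [0.0219, 0.1659, 0.0699]]
side stop 435 [[-0.0344, -0.1243, 0.0503], [-0.0119, -0.1019, 0.0668], [0.0355, -0.0877, 0.0834]]
```

View pics/top3.png

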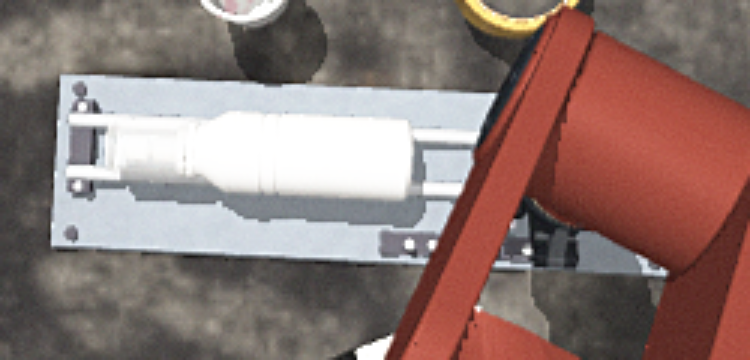

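View pics/side3.png

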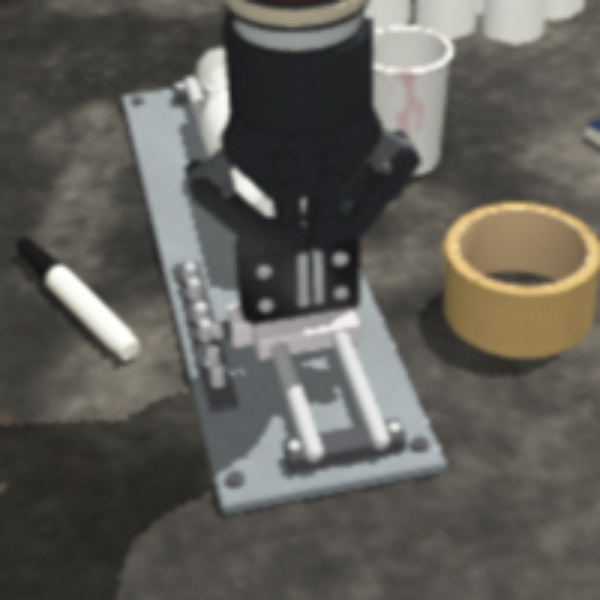

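Emit:
{"fn": "carry_out", "kwargs": {
  "steps": [
    [0, [0, 0, 0], [0, 0, 0]],
    [0, [0, 0, 0], [0, 0, 0]]
  ]
}}

```text
time_s: 8.55
eef_pos: [0.517, -0.2117, 0.0492]
tcp_rot: [-0.484, -0.515, -0.482, 0.518]
ft_force: [-0.9, -7.9, -3.6]
finger_gap: 0.0
```

Emit:
{"fn": "carry_out", "kwargs": {
  "steps": [
    [0, [0, 0, 0], [0, 0, 0]],
    [0, [0, 0, 0], [0, 0, 0]],
    [0, [0, 0, 0], [0, 0, 0]]
  ]
}}

```text
time_s: 8.85
eef_pos: [0.5171, -0.2113, 0.0492]
tcp_rot: [-0.484, -0.516, -0.482, 0.517]
ft_force: [-0.9, -8.0, -4.0]
finger_gap: -0.0001
```

Emit:
{"fn": "carry_out", "kwargs": {
  "steps": [
    [0, [0, 0.001, 0], [0, 0, 0]],
    [0, [0, 0, 0], [0, 0, 0]]
  ]
}}

```text
time_s: 9.05
eef_pos: [0.5172, -0.2093, 0.0492]
tcp_rot: [-0.483, -0.516, -0.482, 0.517]
ft_force: [-0.6, -4.6, -2.0]
finger_gap: -0.0
```

Emit:
{"fn": "carry_out", "kwargs": {
  "steps": [
    [0, [0, 0.0005, 0], [0, 0, 0]],
    [0, [0, 0, 0], [0, 0, 0]]
  ]
}}

```text
time_s: 9.25
eef_pos: [0.5173, -0.2079, 0.0492]
tcp_rot: [-0.483, -0.517, -0.483, 0.517]
ft_force: [0.0, -4.2, -3.2]
finger_gap: -0.0002
```

Emit:
{"fn": "carry_out", "kwargs": {
  "steps": [
    [0, [0, 0, 0], [0, 0, 0]],
    [0, [0, 0, 0], [0, 0, 0]]
  ]
}}

```text
time_s: 9.45
eef_pos: [0.5173, -0.2075, 0.0492]
tcp_rot: [0.483, 0.517, 0.483, -0.517]
ft_force: [-0.3, -2.7, -2.4]
finger_gap: -0.0001
```

Retract from the stop and lift clear to check.

Emit:
{"fn": "carry_out", "kwargs": {
  "steps": [
    [0, [-0.0002, -0.003, 0], [0, 0, 0]],
    [0, [-0.0007, -0.01, 0], [0, 0, 0]],
    [0, [-0.001, -0.017, 0], [0, 0, 0]],
    [0, [0, -0.01, 0.02], [0, 0, 0]],
    [0, [0, 0, 0.03], [0, 0, 0]],
    [0, [0, 0, 0.04], [0, 0, 0]],
    [0, [0, 0, 0.04], [0, 0, 0]],
    [0, [-0.03, -0.02, 0.03], [0, 0, 0]],
    [0, [-0.04, -0.02, 0], [0, 0, 0]],
    [0, [-0.04, -0.02, 0], [0, 0, 0]],
    [0, [-0.02, -0.02, 0], [0, 0, 0]],
    [0, [0, 0, 0], [0, 0, 0]]
  ]
}}

```text
time_s: 10.65
eef_pos: [0.3831, -0.3306, 0.21]
tcp_rot: [-0.482, -0.517, -0.481, 0.518]
ft_force: [-0.6, 0.1, 0.6]
finger_gap: 0.0004
```

```bash
python3 look.py 4
```

```text
10.65 tcpL [-0.1261 -0.2397  0.21  ] fL [-0.59  0.04  0.61]
top bot [[-0.0261, -0.0273, 0.0479], [0.0257, 0.1667, 0.0736]]
top stop 410 [[-0.0345, -0.0954, 0.0543], [-0.0008, -0.0844, 0.0775], [0.0319, -0.0757, 0.0808]]
side bot [[-0.0261, -0.0967, 0.0423], [0.0248, 0.1622, 0.0724]]
side stop 734 [[-0.0346, -0.0981, 0.0505], [-0.0004, -0.0952, 0.0709], [0.0345, -0.0796, 0.0792]]
```

View pics/top4.png

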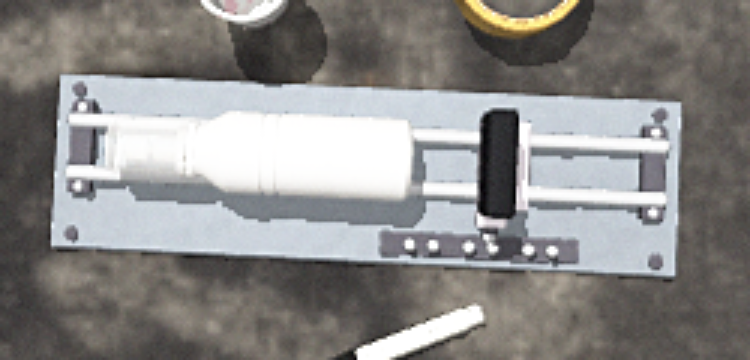

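View pics/side4.png

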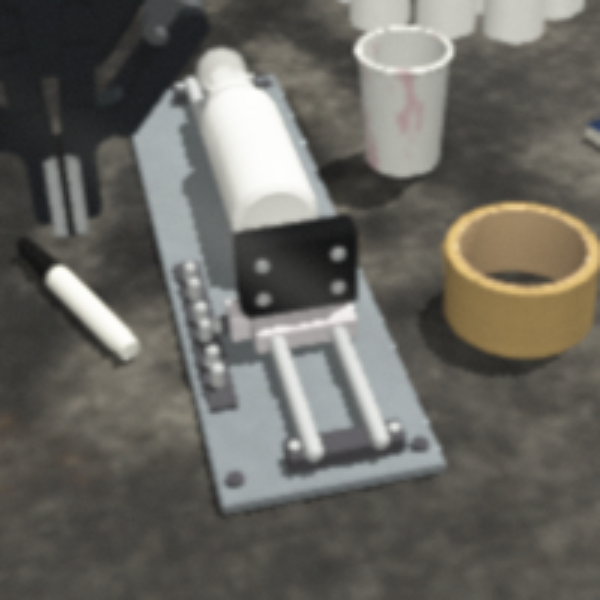

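Emit:
{"fn": "carry_out", "kwargs": {
  "steps": [
    [0, [0.03, 0.02, 0], [0, 0, 0]],
    [0, [0.04, 0.03, 0], [0, 0, 0]],
    [0, [0.04, 0.02, 0], [0, 0, 0]],
    [0, [0.022, 0.01, 0], [0, 0, 0]],
    [0, [0, 0, -0.03], [0, 0, 0]],
    [0, [0, 0, -0.04], [0, 0, 0]],
    [0, [0, 0, -0.04], [0, 0, 0]],
    [0, [0, 0, -0.03], [0, 0, 0]],
    [0, [0, 0, -0.015], [0, 0, 0]],
    [0, [0, 0, -0.005], [0, 0, 0]],
    [0, [0.001, 0.015, 0], [0, 0, 0]],
    [0, [0.0004, 0.006, 0], [0, 0, 0]],
    [0, [0.0004, 0.006, 0], [0, 0, 0]],
    [0, [0.0002, 0.003, 0], [0, 0, 0]],
    [0, [0, 0, 0], [0, 0, 0]]
  ]
}}

```text
time_s: 12.25
eef_pos: [0.5201, -0.2174, 0.0503]
tcp_rot: [0.484, 0.517, 0.483, -0.516]
ft_force: [-0.3, -0.6, -1.0]
finger_gap: 0.0
```

Emit:
{"fn": "carry_out", "kwargs": {
  "steps": [
    [0, [0, 0.003, 0], [0, 0, 0]],
    [0, [0, 0.003, 0], [0, 0, 0]],
    [0, [0, 0.002, 0], [0, 0, 0]],
    [0, [0, 0.001, 0], [0, 0, 0]],
    [0, [0, 0, 0], [0, 0, 0]]
  ]
}}

```text
time_s: 12.75
eef_pos: [0.5194, -0.2086, 0.0492]
tcp_rot: [-0.483, -0.517, -0.483, 0.517]
ft_force: [0.1, 0.3, 0.9]
finger_gap: -0.0
```

Emit:
{"fn": "carry_out", "kwargs": {
  "steps": [
    [0, [0, 0.001, 0], [0, 0, 0]],
    [0, [0, 0, 0], [0, 0, 0]]
  ]
}}

```text
time_s: 12.95
eef_pos: [0.5195, -0.2078, 0.0493]
tcp_rot: [-0.483, -0.517, -0.483, 0.517]
ft_force: [0.4, 0.9, 0.6]
finger_gap: -0.0003
```

Emit:
{"fn": "carry_out", "kwargs": {
  "steps": [
    [0, [0, 0.001, 0], [0, 0, 0]],
    [0, [0, 0, 0], [0, 0, 0]]
  ]
}}

```text
time_s: 13.15
eef_pos: [0.5195, -0.2073, 0.0493]
tcp_rot: [-0.483, -0.516, -0.483, 0.517]
ft_force: [0.3, -2.5, 0.1]
finger_gap: 0.0
```

Emit:
{"fn": "carry_out", "kwargs": {
  "steps": [
    [0, [0, 0.001, 0], [0, 0, 0]],
    [0, [0, 0, 0], [0, 0, 0]]
  ]
}}

```text
time_s: 13.35
eef_pos: [0.5196, -0.2055, 0.0493]
tcp_rot: [0.483, 0.517, 0.483, -0.516]
ft_force: [0.3, -0.8, -1.2]
finger_gap: 0.0001
```

Emit:
{"fn": "carry_out", "kwargs": {
  "steps": [
    [0, [0, 0.001, 0], [0, 0, 0]],
    [0, [0, 0, 0], [0, 0, 0]]
  ]
}}

```text
time_s: 13.55
eef_pos: [0.5194, -0.2042, 0.0493]
tcp_rot: [0.482, 0.517, 0.483, -0.516]
ft_force: [-0.3, -0.1, 0.2]
finger_gap: -0.0001
```

Emit:
{"fn": "carry_out", "kwargs": {
  "steps": [
    [0, [0, 0.001, 0], [0, 0, 0]],
    [0, [0, 0, 0], [0, 0, 0]]
  ]
}}

```text
time_s: 13.75
eef_pos: [0.5193, -0.2033, 0.0492]
tcp_rot: [0.483, 0.517, 0.483, -0.517]
ft_force: [-0.5, -0.0, 0.2]
finger_gap: 0.0001
```

Emit:
{"fn": "carry_out", "kwargs": {
  "steps": [
    [0, [-0.0002, -0.003, 0], [0, 0, 0]],
    [0, [-0.0007, -0.01, 0], [0, 0, 0]],
    [0, [-0.001, -0.017, 0], [0, 0, 0]],
    [0, [0, -0.01, 0.02], [0, 0, 0]],
    [0, [0, 0, 0.03], [0, 0, 0]],
    [0, [0, 0, 0.04], [0, 0, 0]],
    [0, [0, 0, 0.04], [0, 0, 0]],
    [0, [0, 0.01, 0.02], [0, 0, 0]],
    [0, [0.002, 0.03, 0], [0, 0, 0]],
    [0, [0.003, 0.04, 0], [0, 0, 0]],
    [0, [0.003, 0.04, 0], [0, 0, 0]],
    [0, [0.003, 0.04, 0], [0, 0, 0]],
    [0, [0.003, 0.04, 0], [0, 0, 0]],
    [0, [0.003, 0.04, 0], [0, 0, 0]],
    [0, [0.003, 0.04, 0], [0, 0, 0]],
    [0, [0.002, 0.04, 0], [0, 0, 0]],
    [0, [0.001, 0.033, 0], [0, 0, 0]],
    [0, [0, 0, 0], [0, 0, 0]]
  ]
}}

```text
time_s: 15.55
eef_pos: [0.5411, 0.1117, 0.1996]
tcp_rot: [0.484, 0.516, 0.484, -0.515]
ft_force: [-0.6, -1.1, 0.2]
finger_gap: 0.0
```

```bash
python3 look.py 5
```

```text
15.55 tcpL [0.0023 0.2121 0.1996] fL [-0.52 -1.18  0.21]
top bot [[-0.0261, -0.0275, 0.0484], [0.0258, 0.1669, 0.0736]]
top stop 409 [[-0.0345, -0.0911, 0.0551], [-0.0012, -0.0798, 0.0774], [0.0319, -0.071, 0.0809]]
side bot [[-0.026, -0.0307, 0.0459], [0.0242, 0.1621, 0.0724]]
side stop 731 [[-0.0344, -0.0936, 0.0504], [-0.001, -0.0906, 0.0708], [0.0338, -0.0743, 0.0795]]
```

View pics/top5.png

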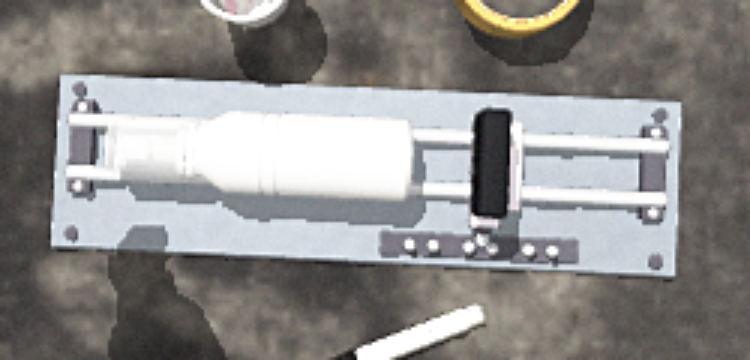

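View pics/side5.png

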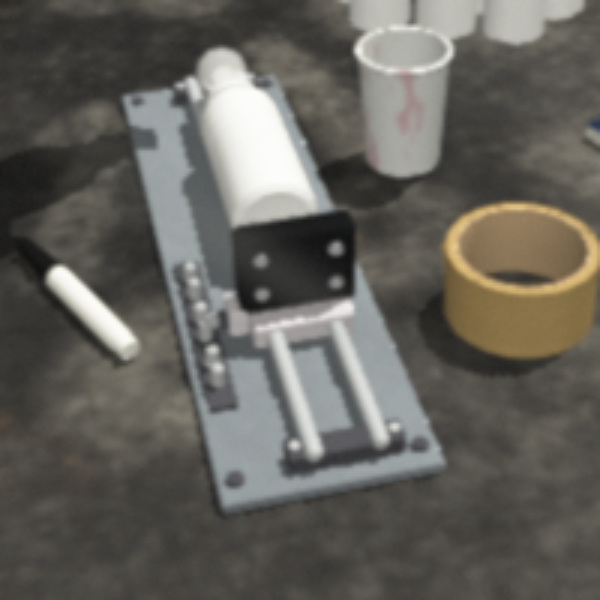

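Emit:
{"fn": "carry_out", "kwargs": {
  "steps": [
    [0, [-0.002, 0, -0.02], [0, 0, 0]],
    [0, [0, 0, -0.03], [0, 0, 0]],
    [0, [0, 0, -0.03], [0, 0, 0]],
    [0, [0, 0, -0.03], [0, 0, 0]],
    [0, [0, 0, -0.025], [0, 0, 0]],
    [0, [0, 0, -0.015], [0, 0, 0]],
    [0, [0, 0, -0.007], [0, 0, 0]],
    [0, [0, 0, 0], [0, 0, 0]],
    [0, [-0.0003, -0.005, 0], [0, 0, 0]],
    [0, [-0.0003, -0.005, 0], [0, 0, 0]],
    [0, [-0.0002, -0.004, 0], [0, 0, 0]],
    [0, [-0.0002, -0.003, 0], [0, 0, 0]],
    [0, [0, 0, 0], [0, 0, 0]]
  ]
}}

```text
time_s: 16.95
eef_pos: [0.5378, 0.0918, 0.0428]
tcp_rot: [0.483, 0.517, 0.483, -0.517]
ft_force: [-0.3, 0.7, -0.4]
finger_gap: 0.0001
```

Emit:
{"fn": "carry_out", "kwargs": {
  "steps": [
    [0, [-0.0002, -0.003, 0], [0, 0, 0]],
    [0, [-0.0002, -0.003, 0], [0, 0, 0]],
    [0, [-0.0002, -0.003, 0], [0, 0, 0]],
    [0, [-0.0002, -0.003, 0], [0, 0, 0]],
    [0, [-0.0002, -0.003, 0], [0, 0, 0]],
    [0, [-0.0002, -0.003, 0], [0, 0, 0]]
  ]
}}

```text
time_s: 17.55
eef_pos: [0.5363, 0.0743, 0.0422]
tcp_rot: [0.483, 0.517, 0.483, -0.517]
ft_force: [1.1, 2.0, -0.1]
finger_gap: 0.0001
```

Emit:
{"fn": "carry_out", "kwargs": {
  "steps": [
    [0, [-0.0002, -0.003, 0], [0, 0, 0]],
    [0, [-0.0002, -0.003, 0], [0, 0, 0]],
    [0, [-0.0002, -0.003, 0], [0, 0, 0]],
    [0, [-0.0002, -0.003, 0], [0, 0, 0]],
    [0, [-0.0001, -0.002, 0], [0, 0, 0]],
    [0, [0, 0, 0], [0, 0, 0]]
  ]
}}

```text
time_s: 18.15
eef_pos: [0.5354, 0.0598, 0.0423]
tcp_rot: [-0.483, -0.517, -0.483, 0.517]
ft_force: [-0.2, -1.2, -0.2]
finger_gap: 0.0002
```

```bash
python3 look.py 6
```

```text
18.15 tcpL [-0.      0.16    0.0423] fL [-0.11 -1.23 -0.2 ]
top bot [[-0.0261, -0.0485, 0.0487], [0.0253, 0.1409, 0.0735]]
top stop 411 [[-0.0347, -0.091, 0.0527], [-0.0011, -0.0797, 0.0776], [0.0318, -0.071, 0.0808]]
side bot [[-0.0261, -0.0524, 0.0463], [0.0234, 0.143, 0.0727]]
side stop 840 [[-0.0344, -0.0938, 0.0504], [-0.0006, -0.0902, 0.0709], [0.0338, 0.1604, 0.0823]]
```

View pics/top6.png

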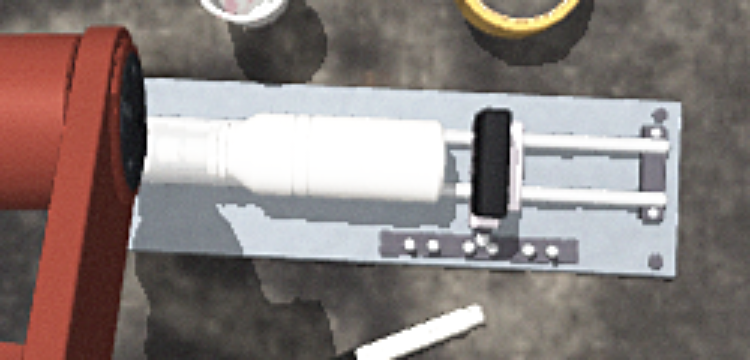

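Emit:
{"fn": "carry_out", "kwargs": {
  "steps": [
    [0, [-0.0002, -0.003, 0], [0, 0, 0]],
    [0, [-0.0002, -0.003, 0], [0, 0, 0]],
    [0, [-0.0002, -0.003, 0], [0, 0, 0]],
    [0, [-0.0002, -0.003, 0], [0, 0, 0]],
    [0, [-0.0002, -0.003, 0], [0, 0, 0]],
    [0, [0, 0, 0], [0, 0, 0]]
  ]
}}

```text
time_s: 18.85
eef_pos: [0.5345, 0.0447, 0.0423]
tcp_rot: [-0.483, -0.517, -0.483, 0.517]
ft_force: [0.5, 1.0, 0.4]
finger_gap: -0.0001
```

Emit:
{"fn": "carry_out", "kwargs": {
  "steps": [
    [0, [-0.0001, -0.001, 0], [0, 0, 0]],
    [0, [-0.0001, -0.001, 0], [0, 0, 0]],
    [0, [0, 0, 0], [0, 0, 0]]
  ]
}}

```text
time_s: 19.15
eef_pos: [0.5344, 0.0432, 0.0424]
tcp_rot: [0.483, 0.517, 0.483, -0.517]
ft_force: [-0.8, 0.4, 0.4]
finger_gap: 0.0001
```

```bash
python3 look.py 7
```

```text
19.15 tcpL [1.000e-04 1.433e-01 4.240e-02] fL [-0.81  0.32  0.39]
top bot [[-0.026, -0.065, 0.0487], [0.0256, 0.1176, 0.0734]]
top stop 408 [[-0.0345, -0.091, 0.0533], [-0.001, -0.0797, 0.0774], [0.0318, -0.071, 0.0806]]
side bot [[-0.0261, -0.0739, 0.0457], [0.0236, 0.1269, 0.0729]]
side stop 817 [[-0.0344, -0.0933, 0.0506], [-0.001, -0.0902, 0.071], [0.0338, 0.1403, 0.0836]]
```

View pics/top7.png

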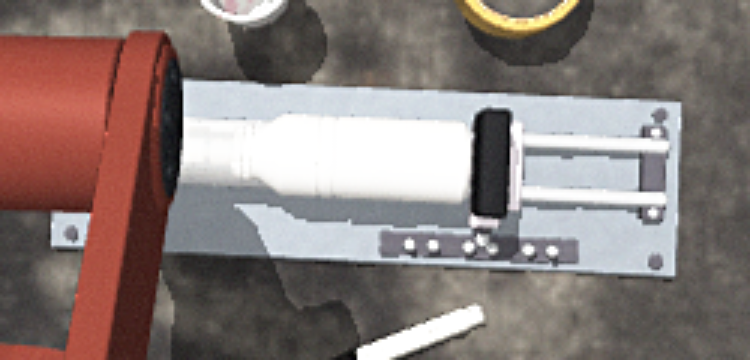

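Emit:
{"fn": "carry_out", "kwargs": {
  "steps": [
    [0, [-0.0001, -0.001, 0], [0, 0, 0]],
    [0, [-0.0001, -0.001, 0], [0, 0, 0]],
    [0, [0, 0, 0], [0, 0, 0]]
  ]
}}

```text
time_s: 19.55
eef_pos: [0.5342, 0.0412, 0.0424]
tcp_rot: [0.483, 0.517, 0.483, -0.517]
ft_force: [0.7, 1.0, -0.8]
finger_gap: -0.0001
```

Emit:
{"fn": "carry_out", "kwargs": {
  "steps": [
    [0, [-0.0001, -0.001, 0], [0, 0, 0]],
    [0, [0, 0, 0], [0, 0, 0]]
  ]
}}

```text
time_s: 19.75
eef_pos: [0.5341, 0.0401, 0.0424]
tcp_rot: [0.483, 0.517, 0.483, -0.517]
ft_force: [0.6, 1.4, 0.2]
finger_gap: 0.0003
```

Emit:
{"fn": "carry_out", "kwargs": {
  "steps": [
    [0, [-0.0001, -0.001, 0], [0, 0, 0]],
    [0, [0, 0, 0], [0, 0, 0]]
  ]
}}

```text
time_s: 19.95
eef_pos: [0.534, 0.0391, 0.0424]
tcp_rot: [0.483, 0.517, 0.483, -0.517]
ft_force: [0.3, 2.1, 0.0]
finger_gap: 0.0006
```

Emit:
{"fn": "carry_out", "kwargs": {
  "steps": [
    [0, [0, -0.0005, 0], [0, 0, 0]],
    [0, [0, 0, 0], [0, 0, 0]]
  ]
}}

```text
time_s: 20.15
eef_pos: [0.534, 0.0389, 0.0424]
tcp_rot: [0.483, 0.517, 0.483, -0.516]
ft_force: [0.9, 2.7, 0.4]
finger_gap: 0.0004
```

Emit:
{"fn": "carry_out", "kwargs": {
  "steps": [
    [0, [0, -0.0005, 0], [0, 0, 0]],
    [0, [0, 0, 0], [0, 0, 0]]
  ]
}}

```text
time_s: 20.35
eef_pos: [0.534, 0.0388, 0.0423]
tcp_rot: [0.482, 0.517, 0.483, -0.516]
ft_force: [-0.1, 4.3, -0.2]
finger_gap: 0.0003
```

```bash
python3 look.py 8
```

```text
20.35 tcpL [-0.      0.1389  0.0423] fL [-0.42  4.33 -0.25]
top bot [[-0.0262, -0.0691, 0.0476], [0.0257, 0.1105, 0.0735]]
top stop 397 [[-0.0347, -0.091, 0.0644], [-0.0012, -0.0802, 0.0774], [0.0319, -0.071, 0.0814]]
side bot [[-0.0261, -0.0737, 0.0462], [0.0236, 0.1222, 0.0729]]
side stop 838 [[-0.0344, -0.0937, 0.0504], [-0.001, -0.0902, 0.0708], [0.0337, 0.136, 0.0839]]
```

View pics/top8.png

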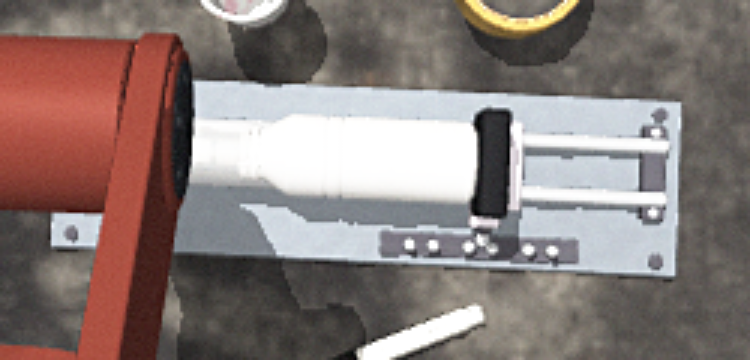

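Emit:
{"fn": "carry_out", "kwargs": {
  "steps": [
    [0, [0, 0.001, 0], [0, 0, 0]],
    [0, [0.0002, 0.004, 0], [0, 0, 0]],
    [0, [0.0007, 0.015, 0], [0, 0, 0]],
    [0, [0.001, 0.02, 0], [0, 0, 0]],
    [0, [0, 0.015, 0.02], [0, 0, 0]],
    [0, [0, 0, 0.03], [0, 0, 0]],
    [0, [0, 0, 0.04], [0, 0, 0]],
    [0, [0, 0, 0.04], [0, 0, 0]],
    [0, [0, 0, 0.04], [0, 0, 0]],
    [0, [-0.02, 0.02, 0.02], [0, 0, 0]],
    [0, [-0.04, 0.02, 0], [0, 0, 0]],
    [0, [-0.04, 0.02, 0], [0, 0, 0]],
    [0, [-0.03, 0.02, 0], [0, 0, 0]],
    [0, [0, 0, 0], [0, 0, 0]],
    [0, [0, 0, 0], [0, 0, 0]]
  ]
}}

```text
time_s: 21.95
eef_pos: [0.4052, 0.1738, 0.2323]
tcp_rot: [0.484, 0.516, 0.483, -0.516]
ft_force: [-0.5, -0.6, 0.3]
finger_gap: -0.0003
```

```bash
python3 look.py 9
```

```text
21.95 tcpL [-0.1374  0.265   0.2323] fL [-0.46 -0.63  0.32]
top bot [[-0.0261, -0.0687, 0.0478], [0.0257, 0.1258, 0.0735]]
top stop 397 [[-0.0347, -0.0911, 0.0637], [-0.0011, -0.08, 0.0777], [0.0319, -0.071, 0.0809]]
side bot [[-0.0259, -0.0626, 0.0472], [0.0236, 0.1216, 0.0726]]
side stop 730 [[-0.0344, -0.0935, 0.0503], [-0.0011, -0.0905, 0.0704], [0.0338, -0.0753, 0.0794]]
```

View pics/top9.png

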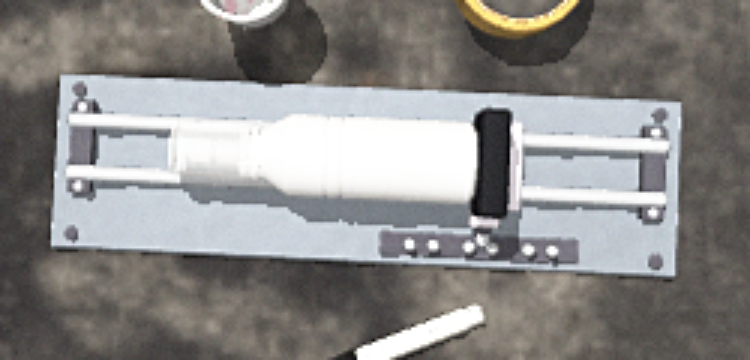

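View pics/side9.png

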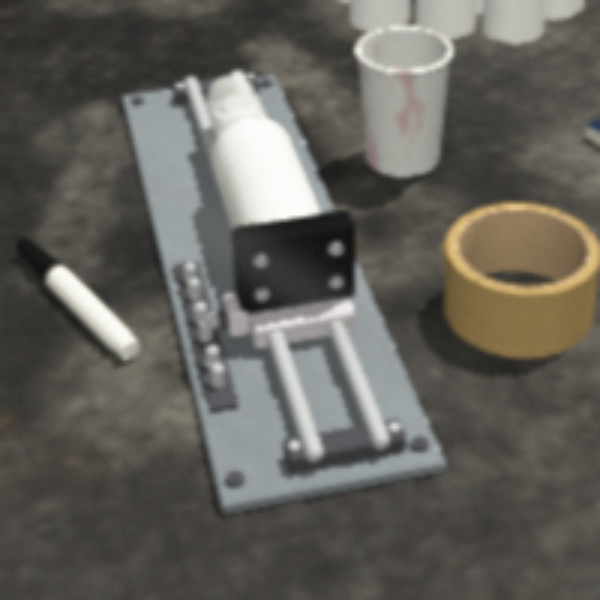

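```bash
python3 -c "
from workcell import order
print(order.sign_off())"
```

```text
the job is handed in; nothing more can be done
None
```

The stop is in the middle notch and the bottle's foot rests against it. I handed the job in at about 22 s, with the arm clear of everything.

- **Stop:** I pushed it with shut fingertips over the first notch. My first push left it about 5 mm short, on the pin before the middle notch; the camera check showed this. I pushed again, and the contact force fell to zero as it clicked in. The top camera then put the plate's middle at cradle y of about -81 mm. The middle pins measured about -79 mm there, which is agreement within the 2 mm calibration. The side camera agrees to about the same degree. The picture shows the ball between the two middle pins.
- **Bottle:** I pushed the head about 42 mm along the rods. The push force then rose from about 2 N to 4.3 N with almost no further movement, which I took as the foot meeting the stop. I stopped there and backed off.
- **Last checks:** After backing off, the stop's position was unchanged. The top camera put the bottle's foot at about -69 mm and the stop's face at about -71 mm, which reads as contact within the cameras' accuracy. The side camera could not confirm this, because the plate hides the foot.
- **Bystanders:** The marker, tape roll and cup look unmoved in the pictures; I did not measure them.

The force readings at the end of each move peaked at about 20 N while passing the first pin. That is above the stated 6 to 12 N for the notches, but well under the limits.

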